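# Screw the ring nut of a circuit test head home

## Robot

A 7-joint arm with a two-finger parallel gripper is mounted at the origin on the work surface. World frame = base frame: x ahead of the robot, y to its left, z up, the work surface at z = 0. Lengths are in m, angles in rad, forces in N, time in s.
With the tool pointing down it reaches from about 0.425 to 0.95 m from the base axis. Payload 4.7 kg.
Tool frame: the origin (TCP) lies midway between the tips of the shut fingers; the grasp point (between the pads) lies 19 mm behind it (ctrl.tcp_to_grasp is the z of the grasp point in the tool frame, in m); z points along the fingers, y is the direction in which the jaws open and shut (so a half turn about z gives the same grasp; the last joint's range is limited). The gripper opens to 87 mm and grips with 3 to 60 N. Pads are 19 mm wide; open, the fingers measure 117 mm over their backs; the gripper's body (75 mm by 190 mm) begins 51 mm behind the grasp point.
Start: joints at [-1.143, 0.469, -0.049, 1.532, 0.024, 1.141, -0.082], TCP at [0.298, 0.606, 0.223] pointing down, gripper open.
Joint ranges: [-2.59, 2.59], [-0.33, 1.99], [-1.39, 1.29], [0.1, 2.45], [-1.04, 4.18], [0.21, 1.99], [-2.66, 2.66]. Speed limits (rad/s): [2.57, 2.57, 3.14, 3.14, 3.14, 3.14, 3.14].

## Interface

Orientations are given as a unit quaternion [w, x, y, z].
In Python, from rig import ctrl, eyes gives the robot as it stands.
- The arm moves only by the tool play_rows, never from a script. Its argument "rows" is a list of rows, each a list of 5 numbers: the opening in per cent of the stroke, from 0 (shut) to 100 (fully open), then the shift along the tool's x, y, z in cm, then the turn about the tool's z in rad. A call has 1 to 10 rows; each row shifts and turns the commanded pose from where the row before left it, along the tool's axes as they then stand; what a row does not reach is not made up. A row lasts 1/12 s, in which the tool goes at most 41.7 mm and 7.16 degrees, less where a joint would pass 70% of its speed; a pose out of reach is approached as far as the arm can. A call is refused whole if a number of a shift passes 4.17 or a number of a turn 0.125, either way. A call with a gripper value outside its range is refused whole. The fingers move at their own pace and stop on an object; "newtons" is the grip in N (left out, the last holds). Time passes only in rows, so rows that do not move let the fingers close. It gives the time, the measured TCP pose, the force and the opening at its end, in the units of the state.
- ctrl.get_obs(): the state, without advancing time (a new reading comes with each control period).
- eyes.get_image(name): name is "scene" or "side" or "wrist"; returns a dict with "img" (384x512x3 uint8, red, green, blue), "depth" (384x512 float32, m along the optical axis (not along the pixel's ray), 0 where there is no reading), "mtx" (3x3 intrinsics, pixels), "position" and "orientation" of the camera in the world; the wrist camera has in their place "T_tool_cam" (4x4, takes a point from camera to tool coordinates, whose origin is the TCP and whose axes are the flange's). Camera axes: x right, y up, looking along -z (the intrinsics and any distortion apply to the point x, -y, -z); pixel columns grow to the right and rows downward; lengths in m; the calibration is good to about 2 mm. A picture is of the moment at which its call begins: read the wrist's pose just before it.
- ctrl.close_job(): hands the job in, once; it reports no verdict.
The state is a dict: "t": time; "joint_pos": joint angles; "qd": joint speeds; "joint_torque": joint torques, N m; "eef_pos": TCP position; "eef_rot": TCP orientation; "wrist_force": force on the tool from outside, world axes, zero at the start; "ft_torque": the same for the moment, N m; "width": finger opening in m.
Only numpy, scipy, OpenCV 4.12 (cv2) and the standard library are available. Lean on these libraries where they do the work, as an engineer would, in place of code of your own. Each camera call takes 0.05 s, during which the arm holds its last target. There are 200 camera calls.

## Task

Take the red-sleeved bar from the tool block and use it to turn the steel ring nut of the test head clockwise (seen from above) until it is fully home at its stop, its white mark at the yellow pointer. The blue guard stops the bar part-way, so lift it out there, put it in a hole further back and go on. Leave the bar standing in the last hole you used, fully seated and let go.

Things in the scene. Friction and masses are not known exactly. Their poses are not given: they have to be found in the camera images.
- bar: Red-sleeved steel bar standing upright in the black block; origin at the centre of its lower end, z up. Spigot 12 mm diameter from 0 to 18 mm up; flange 36 mm diameter, 18 to 23 mm; round red handle 20 mm diameter, 23 to 98 mm. The flange rests on the face around a hole, origin 18 mm below that face (22 mm above the bench in the block). 0.13 kg. Gripped 70 mm up, the fingers pass above all else.
- rack: Fixed black tool block, 230 x 62 x 40 mm, origin under its centre, x along its length, with a row of three holes 75 mm apart along x. In one, any of them, stands the red bar; in the others a pin with a yellow knob and a thin blue pin, both not wanted. Fingers closing across the row (along y) clear the neighbours.
- head: Fixed test head, 200 mm across; origin at bench level on the ring nut's axis. Ring: outer radius 88 mm, top 55 mm up; a seated bar's origin is 37 mm up. Angles counter-clockwise from the head's x: a blue guard, 58 to 73 mm up, covers -95 to 95 deg, so the bar can stand only from 113 to 247 deg; yellow pointer at 187.5 deg. A fixed red board inside the ring reaches 70 mm up.
- ring (a joint): Steel ring nut, rad, grows clockwise from above: starts at 0 to 0.5, stop (home) at 2.88; stays where left, 2 to 4 N turns it. Eight holes, 24 mm diameter, 24 mm deep, on a 62 mm radius, at 240 + 45 k deg minus this angle in the head's frame. A white line on it, at 352.5 deg minus this angle, comes out from under the guard and meets the yellow pointer when home.

How it is judged:
By the outcome, as a careful person would: the job done as asked, in the order asked, and still so for the second after the job is handed in, with the robot touching nothing.
It also fails if it takes over 51 s, if anything falls off the work surface, if the arm or the gripper's body presses on something with over 40 N, if the wrist force passes 120 N, or if a joint passes its speed limit or range.

## Working session

There is one attempt and no reset: what is moved stays moved. The work goes in short steps, Python scripts to look and compute and a tool call to move; the robot and the scene stay as the last step left them, time stands still between calls to the robot, and variables do not carry over. Pictures are saved under pics/ and viewed, about 8 in all and at most 12, crops included, and the job is handed in when it is done.

Besides the shell and the picture viewer there is one more tool, called after "Call:" as name([rows], argument=value, ...), one row to a line, values as JSON. play_rows: Moves the arm, as the interface text tells. Its arguments: {"type":"object","properties":{"rows":{"type":"array"},"newtons":{"type":"number"}},"required":["rows"]}

```bash
mkdir -p pics
cat > h.py <<'E'
import numpy as np, cv2
from scipy.spatial.transform import Rotation as R
from rig import ctrl, eyes
def q2R(q): return R.from_quat([q[1],q[2],q[3],q[0]]).as_matrix()
def shot(name):
    o=ctrl.get_obs(); d=eyes.get_image(name)
    if name=="wrist":
        T=np.eye(4);T[:3,:3]=q2R(o["eef_rot"]);T[:3,3]=o["eef_pos"];T=T@np.array(d["T_tool_cam"])
    else:
        T=np.eye(4);T[:3,:3]=q2R(d["orientation"]);T[:3,3]=d["position"]
    d["T"]=T; return d
def save(d,fn,s=1): cv2.imwrite(fn,cv2.resize(d["img"][:,:,::-1],None,fx=s,fy=s))
def ray(d,u,v):
    p=cv2.undistortPoints(np.array([[[u,v]]],float),np.array(d["mtx"]),None)[0,0] if 0 else np.linalg.inv(d["mtx"])@[u,v,1]
    return d["T"][:3,3], d["T"][:3,:3]@np.array([p[0],-p[1],-1.])
def plane(d,u,v,z):
    o,r=ray(d,u,v); return o+r*(z-o[2])/r[2]
def cloud(d):
    v,u=np.mgrid[:d["img"].shape[0],:d["img"].shape[1]]; K=np.array(d["mtx"]); z=d["depth"]
    P=np.stack([(u-K[0,2])/K[0,0]*z,-(v-K[1,2])/K[1,1]*z,-z],-1)
    return P@d["T"][:3,:3].T+d["T"][:3,3]
def proj(d,p):
    c=d["T"][:3,:3].T@(np.array(p)-d["T"][:3,3]); q=np.array(d["mtx"])@[c[0],-c[1],-c[2]]; return q[:2]/q[2]
E
python3 - <<'E'
from h import *
o=ctrl.get_obs()
print({k:np.round(v,3) for k,v in o.items()},ctrl.tcp_to_grasp)
ims=[]
for n in("scene","side","wrist"):
    d=shot(n); print(n,{k:v for k,v in d.items() if k not in("img","depth","T")}); print(np.round(d["T"],3))
    np.save(f"{n}0.npy",d,allow_pickle=True); ims.append(d["img"])
    save(d,f"pics/{n}0.png",1.5)
E
```

```text
{'t': np.float64(0.0), 'joint_pos': array([-1.143,  0.469, -0.049,  1.534,  0.024,  1.141, -0.082]), 'qd': array([-0.   , -0.001, -0.   ,  0.002,  0.001,  0.   , -0.001]), 'joint_torque': array([ 1.0000e-03, -5.0798e+01, -8.1000e-02, -2.3616e+01, -6.1000e-02,
        3.8000e-02,  0.0000e+00]), 'eef_pos': array([0.297, 0.605, 0.221]), 'eef_rot': array([-0.   ,  0.226,  0.974, -0.001]), 'wrist_force': array([ 0.923, -0.152,  0.338]), 'ft_torque': array([ 0.06 , -0.002,  0.012]), 'width': np.float64(0.087)} -0.0187
scene {'mtx': array([[350.22464485,   0.        , 256.08929773],
       [  0.        , 350.22464485, 187.38974797],
       [  0.        ,   0.        ,   1.        ]]), 'position': array([0.87349638, 0.11016065, 0.58408554]), 'orientation': array([0.65283219, 0.19321826, 0.20676796, 0.70265486])}
[[-0.073 -0.838  0.542  0.873]
 [ 0.997 -0.062  0.038  0.11 ]
 [ 0.002  0.543  0.84   0.584]
 [ 0.     0.     0.     1.   ]]
side {'mtx': array([[427.43890521,   0.        , 253.99439205],
       [  0.        , 427.43890521, 188.30830416],
       [  0.        ,   0.        ,   1.    
[... 216 characters left out ...]
697  0.717  0.591]
 [ 0.     0.     0.     1.   ]]
wrist {'mtx': array([[327.90937083,   0.        , 255.14285607],
       [  0.        , 327.90937083, 190.99737179],
       [  0.        ,   0.        ,   1.        ]]), 'T_tool_cam': array([[-6.01765461e-04,  9.52039089e-01,  3.05975835e-01,
         8.37459997e-02],
       [ 9.99999804e-01,  6.25662479e-04,  1.99695741e-05,
         1.81787466e-04],
       [-1.72425784e-04,  3.05975787e-01, -9.52039279e-01,
        -1.61783892e-01],
       [ 0.00000000e+00,  0.00000000e+00,  0.00000000e+00,
         1.00000000e+00]])}
[[ 0.442 -0.854 -0.274  0.223]
 [ 0.897  0.42   0.137  0.643]
 [-0.002 -0.306  0.952  0.383]
 [ 0.     0.     0.     1.   ]]
```

View pics/scene0.png

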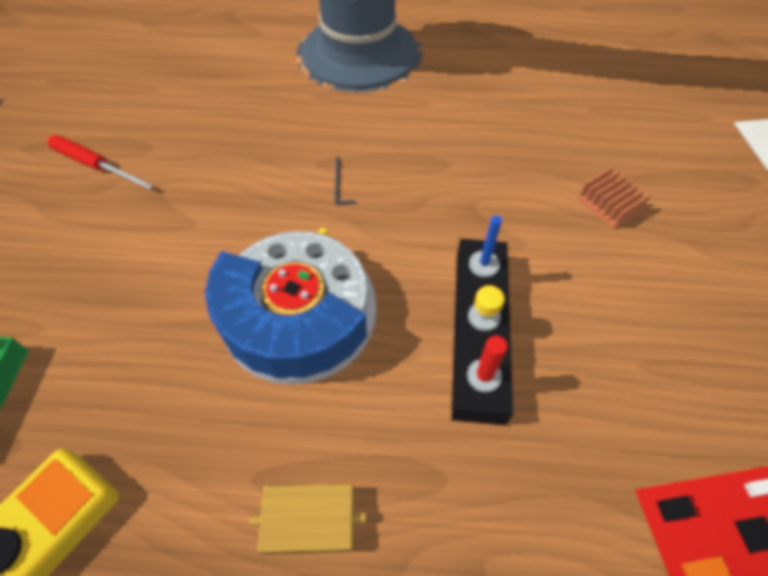

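View pics/side0.png

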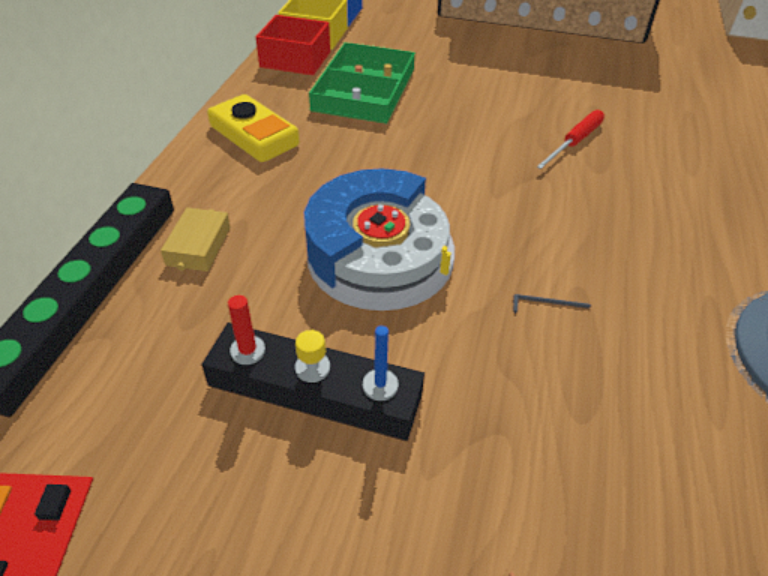

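Scene: head about (295,300), guard facing away from the base (+x), three holes visible, yellow pointer at (322,231); rack with red bar at (485,375), its far end. The side view agrees. Now measuring.

```bash
cat > m.py <<'E'
from h import *
from scipy.optimize import least_squares
def masks(d):
    h=cv2.cvtColor(d["img"],cv2.COLOR_RGB2HSV); H,S,V=[h[...,i].astype(int) for i in range(3)]
    return dict(red=((H<6)|(H>174))&(S>170)&(V>90),blue=(H>100)&(H<125)&(S>130)&(V>60),yel=(H>22)&(H<33)&(S>170)&(V>150),grey=(S<50)&(V>90),dark=(V<75))
def circ(p,r=None):
    f=lambda x:np.hypot(p[:,0]-x[0],p[:,1]-x[1])-(r or x[2])
    return least_squares(f,[*p.mean(0)[:2],.08],loss="soft_l1",f_scale=.002).x
E
python3 - <<'E'
from m import *
for n in("scene","side"):
    d=np.load(n+"0.npy",allow_pickle=True).item(); P=cloud(d); m=masks(d); z=P[...,2]
    print("==",n)
    near=lambda c,r:np.hypot(P[...,0]-c[0],P[...,1]-c[1])<r
    b=m["blue"]&(z>.066)&(z<.08); 
    k,lab,st,ce=cv2.connectedComponentsWithStats(b.astype(np.uint8)); i=1+st[1:,4].argmax(); g=lab==i
    pts=P[g]; print("guard n",g.sum(),"zmed",np.median(pts[:,2]),"mean",pts.mean(0))
    # outer edge circle of guard+ring: convex hull of top pts
    c0=pts.mean(0)
    ring=m["grey"]&(z>.050)&(z<.060)&near(c0,.2); rp=P[ring]; print("ring n",len(rp),np.median(rp[:,2]))
    hull=cv2.convexHull(rp[:,:2].astype(np.float32))[:,0]
    hg=cv2.convexHull(pts[:,:2].astype(np.float32))[:,0]
    for nm,hh in(("ringhull",hull),("guardhull",hg)): print(nm,np.round(circ(hh),4))
    # holes: dark blobs inside ring
    img=d["img"].astype(int).sum(2)
    for col in("red","yel"):
        k,lab,st,ce=cv2.connectedComponentsWithStats(m[col].astype(np.uint8))
        for j in range(1,k):
            if st[j,4]>12:
                q=P[lab==j]; q=q[np.isfinite(q).all(1)]; 
                if .25<np.median(q[:,0])<.95 and abs(np.median(q[:,1]))<.6: print(col,st[j],np.round(ce[j],1),np.round(np.median(q,0),3),"zmax",np.round(np.percentile(q[:,2],97),3))
    c=P[(m["dark"])&(z>.034)&(z<.046)]
    print("rack dark",len(c)); r=cv2.minAreaRect(c[:,:2].astype(np.float32)); print(r)
E
```

```text
== scene
guard n 3847 zmed 0.07402562633478105 mean [ 0.59995286 -0.03318973  0.07386363]
ring n 1746 0.05597732986044107
ringhull [ 0.5273 -0.0088  0.0677]
guardhull [ 0.5566 -0.0207  0.094 ]
red [ 32  90  38  23 366] [ 49.4 100.4] [ 0.313 -0.4    0.025] zmax 0.028
red [178 177  34  29 531] [194.3 191.6] [ 0.554 -0.022  0.064] zmax 0.067
red [319 223  20  30 373] [327.7 236.9] [0.645 0.202 0.106] zmax 0.122
red [ 424  311   88   73 3960] [471.8 347.7] [0.766 0.435 0.005] zmax 0.007
yel [316 190  20  20 299] [325.8 199.4] [0.568 0.205 0.087] zmax 0.089
yel [   0  300   72   84 1789] [ 32. 345.] [ 0.817 -0.218  0.035] zmax 0.038
rack dark 2741
((0.48369312286376953, 0.08007580041885376), (0.4130810499191284, 0.9194828867912292), 71.48937225341797)
== side
guard n 2200 zmed 0.0719055151412607 mean [ 0.59334493 -0.03152526  0.07174452]
ring n 1645 0.05385985446525143
ringhull [ 0.5513 -0.0189  0.0858]
guardhull [ 0.5534 -0.0222  0.0961]
red [ 171   10   49   40 1576] [195.3  29.5] [ 0.855 -0.471  0.036] zmax 0.059
red [377  73  26  25 272] [389.8  84.4] [ 0.306 -0.393  0.022] zmax 0.026
red [239 137  31  22 364] [253.8 148.2] [ 0.55  -0.017  0.062] zmax 0.064
red [152 197  18  39 462] [160.9 215.5] [0.636 0.21  0.093] zmax 0.12
red [   0  315   62   69 2844] [ 24.6 349. ] [0.758 0.421 0.003] zmax 0.005
yel [ 139   63   60   45 1160] [167.6  86.1] [ 0.82  -0.217  0.031] zmax 0.035
yel [294 164   6  19  80] [296.4 173.8] [0.462 0.005 0.039] zmax 0.058
yel [197 220  20  22 354] [206.7 230.4] [0.563 0.21  0.085] zmax 0.087
rack dark 6402
((0.5990004539489746, -0.24646753072738647), (1.2335139513015747, 0.5186586380004883), 76.24105072021484)
```

Run:
```python
from m import *
C=np.array([.5545,-.0205])
for n in("scene","side"):
    d=np.load(n+"0.npy",allow_pickle=True).item(); P=cloud(d); m=masks(d); z=P[...,2]
    print("==",n)
    g=(m["grey"]&(z>.037)&(z<.05)&(P[...,0]>.43)&(P[...,0]<.72)&(P[...,1]>.13)&(P[...,1]<.28)).astype(np.uint8)
    k,lab,st,ce=cv2.connectedComponentsWithStats(g)
    for j in range(1,k):
        if st[j,4]>40:
            q=P[lab==j]; h=cv2.convexHull(q[:,:2].astype(np.float32))[:,0]
            print("flange",st[j,4],np.round(circ(h,.018)[:2],4),np.median(q[:,2]).round(3))
    rad=np.hypot(P[...,0]-C[0],P[...,1]-C[1]); 
    v,u=np.mgrid[:384,:512]
    # project pixels to the ring top plane
    dirs=np.stack([(u-d["mtx"][0,2])/d["mtx"][0,0],-(v-d["mtx"][1,2])/d["mtx"][1,1],-np.ones_like(u,float)],-1)@d["T"][:3,:3].T
    o=d["T"][:3,3]; Q=o+dirs*((.055-o[2])/dirs[...,2])[...,None]
    rr=np.hypot(Q[...,0]-C[0],Q[...,1]-C[1]); V=d["img"].max(2)
    hm=((rr>.046)&(rr<.078)&(V<135)&~m["blue"]&(z<.062)).astype(np.uint8)
    k,lab,st,ce=cv2.connectedComponentsWithStats(hm)
    for j in range(1,k):
        if st[j,4]>25:
            q=Q[lab==j][:,:2]; (c,r)=cv2.minEnclosingCircle(q.astype(np.float32)); c=np.array(c)
            print("hole",st[j,4],np.round(c,4),"r",round(r,4),"rad",np.round(np.hypot(*(c-C)),4),"ang",np.degrees(np.arctan2(*(c-C)[::-1])).round(1)%360)
```

```text
== scene
flange 218 [0.4891 0.2072] 0.046
flange 193 [0.5648 0.205 ] 0.046
flange 229 [0.6395 0.2027] 0.045
hole 78 [ 0.498  -0.0507] r 0.0111 rad 0.0641 ang 208.1
hole 74 [ 0.4926 -0.0028] r 0.0109 rad 0.0644 ang 164.1
hole 34 [ 0.5361 -0.0653] r 0.0155 rad 0.0485 ang 247.6
hole 81 [0.5237 0.0327] r 0.0105 rad 0.0615 ang 120.1
== side
flange 219 [0.6398 0.2024] 0.044
flange 263 [0.5648 0.2045] 0.044
flange 308 [0.4904 0.2056] 0.044
hole 94 [ 0.558  -0.0622] r 0.0482 rad 0.0418 ang 274.8
hole 66 [ 0.4968 -0.0509] r 0.0113 rad 0.0653 ang 207.8
hole 78 [ 0.4926 -0.0032] r 0.0116 rad 0.0643 ang 164.4
hole 78 [0.573  0.0385] r 0.016 rad 0.0618 ang 72.6
hole 84 [0.5236 0.0338] r 0.0114 rad 0.0625 ang 119.7
```

Bar at (0.640, 0.203), rack yaw ≈ −1.7°. Head centre ≈ (0.553, −0.0215), yaw ≈ −24°. Holes at about 118, 163 and 208° world, so the ring starts near 0.15 rad. Planning helper next.

```bash
cat > plan.py <<'E'
from h import *
def plan(tgt,head,n,op):
    """rows from the measured pose to tgt, tool y at world heading head (deg, mod 180)"""
    o=ctrl.get_obs(); p=np.array(o["eef_pos"]); M=q2R(o["eef_rot"])
    h0=np.degrees(np.arctan2(M[1,1],M[0,1])); dh=(head-h0+90)%180-90
    st=(np.array(tgt)-p)/n; dth=-np.radians(dh)/n
    print("t",round(float(o["t"]),2),"p",np.round(p,4),"h",round(h0,1),"F",np.round(o["wrist_force"],1),"w",round(float(o["width"]),4),"j7",round(float(o["joint_pos"][6]),2))
    for i in range(n):
        a=np.radians(h0)-dth*i; y=np.array([np.cos(a),np.sin(a),0]); z=np.array([0,0,-1.]); x=np.cross(y,z)
        print([op,*[round(100*float(st@e),2) for e in(x,y,z)],round(float(dth),3)])
E
python3 -c "
from plan import *
plan([.6396,.2026,.20],88.3,20,100)"
```

```text
t 0.15 p [0.2975 0.6054 0.2217] h 63.8 F [-0.3  0.2 -0.3] w 0.0872 j7 -0.08
[100, -2.42, -1.05, 0.11, -0.021]
[100, -2.4, -1.1, 0.11, -0.021]
[100, -2.38, -1.16, 0.11, -0.021]
[100, -2.35, -1.21, 0.11, -0.021]
[100, -2.32, -1.26, 0.11, -0.021]
[100, -2.3, -1.31, 0.11, -0.021]
[100, -2.27, -1.35, 0.11, -0.021]
[100, -2.24, -1.4, 0.11, -0.021]
[100, -2.21, -1.45, 0.11, -0.021]
[100, -2.18, -1.5, 0.11, -0.021]
[100, -2.15, -1.54, 0.11, -0.021]
[100, -2.11, -1.59, 0.11, -0.021]
[100, -2.08, -1.63, 0.11, -0.021]
[100, -2.04, -1.68, 0.11, -0.021]
[100, -2.01, -1.72, 0.11, -0.021]
[100, -1.97, -1.76, 0.11, -0.021]
[100, -1.93, -1.8, 0.11, -0.021]
[100, -1.89, -1.84, 0.11, -0.021]
[100, -1.85, -1.88, 0.11, -0.021]
[100, -1.81, -1.92, 0.11, -0.021]
```

Call:
play_rows([
  [100,-2.4,-1.05,0.1,-0.021],
  [100,-2.4,-1.1,0.1,-0.021],
  [100,-2.4,-1.15,0.1,-0.021],
  [100,-2.35,-1.2,0.1,-0.021],
  [100,-2.3,-1.25,0.1,-0.021],
  [100,-2.3,-1.3,0.1,-0.021],
  [100,-2.25,-1.35,0.1,-0.021],
  [100,-2.25,-1.4,0.1,-0.021],
  [100,-2.2,-1.45,0.1,-0.021],
  [100,-2.2,-1.5,0.1,-0.021],
], newtons=40)

```text
t: 0.98
eef_pos: [0.4689, 0.4034, 0.2122]
eef_rot: [-0.0, 0.122, 0.992, -0.0]
wrist_force: [1.0, -0.3, 0.0]
width: 0.0866
```

Call:
play_rows([
  [100,-2.15,-1.55,0.1,-0.021],
  [100,-2.1,-1.6,0.1,-0.021],
  [100,-2.1,-1.65,0.1,-0.021],
  [100,-2.05,-1.7,0.1,-0.021],
  [100,-2.0,-1.7,0.1,-0.021],
  [100,-2.0,-1.75,0.1,-0.021],
  [100,-1.95,-1.8,0.1,-0.021],
  [100,-1.9,-1.85,0.1,-0.021],
  [100,-1.5,-1.6,0.1,-0.021],
  [100,-0.9,-1.0,0,-0.021],
])

```text
t: 1.82
eef_pos: [0.6287, 0.2112, 0.2028]
eef_rot: [-0.0, 0.02, 1.0, -0.001]
wrist_force: [0.0, -0.2, 0.1]
width: 0.087
```

Run:
```python
from m import *
from plan import plan
d=shot("wrist"); save(d,"pics/w1.png"); P=cloud(d); m=masks(d); z=P[...,2]
q=P[m["red"]&(z>.112)&(z<.128)]; q=q[np.hypot(q[:,0]-.64,q[:,1]-.203)<.03]
print("bar top",len(q),q.mean(0),circ(cv2.convexHull(q[:,:2].astype(np.float32))[:,0],.010)[:2])
plan([.6396,.2026,.0735],88.3,8,100)
```

```text
bar top 473 [0.63956099 0.20395641 0.11890957] [0.64060598 0.20396871]
t 1.87 p [0.6302 0.2088 0.2029] h 87.6 F [ 0.9 -1.3  0.1] w 0.0868 j7 1.14
[100, -0.12, -0.07, 1.62, -0.002]
[100, -0.12, -0.07, 1.62, -0.002]
[100, -0.12, -0.07, 1.62, -0.002]
[100, -0.12, -0.07, 1.62, -0.002]
[100, -0.12, -0.07, 1.62, -0.002]
[100, -0.12, -0.07, 1.62, -0.002]
[100, -0.12, -0.07, 1.62, -0.002]
[100, -0.12, -0.07, 1.62, -0.002]
```

Call:
play_rows([
  [100,-0.5,-0.25,0.5,-0.01],
  [100,-0.45,-0.25,1.5,0],
  [100,0,0,2.0,0],
  [100,0,0,2.5,0],
  [100,0,0,2.5,0],
  [100,0,0,2.0,0],
  [100,0,0,1.2,0],
  [100,0,0,0.7,0],
  [100,0,0,0,0],
  [100,0,0,0,0],
])

```text
t: 2.7
eef_pos: [0.6368, 0.2102, 0.0751]
eef_rot: [0.0, 0.013, 1.0, 0.0]
wrist_force: [1.0, 0.5, 0.8]
width: 0.0869
```

Run:
```python
from plan import *
plan([.6402,.2032,.0735],88.3,1,100)
```

```text
t 2.7 p [0.6368 0.2102 0.0751] h 88.5 F [1.  0.5 0.8] w 0.0869 j7 1.16
[100, -0.36, -0.7, 0.16, 0.004]
```

Call:
play_rows([
  [100,-0.35,-0.7,0.15,0],
  [100,0,0,0,0],
  [100,0,0,0,0],
  [0,0,0,0,0],
  [0,0,0,0,0],
  [0,0,0,0,0],
  [0,0,0,0,0],
  [0,0,0,0,0],
  [0,0,0,0,0],
  [0,0,0,0,0],
], newtons=40)

```text
t: 3.53
eef_pos: [0.6399, 0.2024, 0.073]
eef_rot: [-0.0, 0.013, 1.0, 0.0]
wrist_force: [0.3, 0.3, 0.4]
width: 0.0482
```

Run:
```python
from plan import *
plan([.6402,.2032,.0735],88.3,1,100)
```

```text
t 3.53 p [0.6399 0.2024 0.073 ] h 88.5 F [0.3 0.3 0.4] w 0.0482 j7 1.17
[100, -0.03, 0.08, -0.05, 0.003]
```

Call:
play_rows([
  [0,0,0,0,0],
  [0,0,0,0,0],
  [0,0,0,0,0],
  [0,0,0,0,0],
  [0,0,0,-0.5,0],
  [0,0,0,-1,0],
  [0,0,0,-1.5,0],
  [0,0,0,-2,0],
  [0,0,0,-2,0],
  [0,0,0,-1,0],
])

```text
t: 4.37
eef_pos: [0.6413, 0.2028, 0.1566]
eef_rot: [0.002, 0.013, 1.0, 0.001]
wrist_force: [-0.5, 0.8, -1.0]
width: 0.0192
```

Run:
```python
from m import *
from plan import plan
plan([.4978,-.0507,.153],118,20,0)
d=shot("side"); save(d,"pics/s2.png",1.2)
```

```text
t 4.37 p [0.6413 0.2028 0.1566] h 88.5 F [-0.5  0.8 -1. ] w 0.0192 j7 1.18
[0, 0.68, -1.29, 0.02, -0.026]
[0, 0.72, -1.27, 0.02, -0.026]
[0, 0.75, -1.25, 0.02, -0.026]
[0, 0.78, -1.23, 0.02, -0.026]
[0, 0.81, -1.21, 0.02, -0.026]
[0, 0.84, -1.19, 0.02, -0.026]
[0, 0.87, -1.17, 0.02, -0.026]
[0, 0.9, -1.14, 0.02, -0.026]
[0, 0.93, -1.12, 0.02, -0.026]
[0, 0.96, -1.09, 0.02, -0.026]
[0, 0.99, -1.07, 0.02, -0.026]
[0, 1.02, -1.04, 0.02, -0.026]
[0, 1.04, -1.02, 0.02, -0.026]
[0, 1.07, -0.99, 0.02, -0.026]
[0, 1.09, -0.96, 0.02, -0.026]
[0, 1.12, -0.93, 0.02, -0.026]
[0, 1.14, -0.9, 0.02, -0.026]
[0, 1.16, -0.87, 0.02, -0.026]
[0, 1.19, -0.84, 0.02, -0.026]
[0, 1.21, -0.81, 0.02, -0.026]
```

View pics/s2.png

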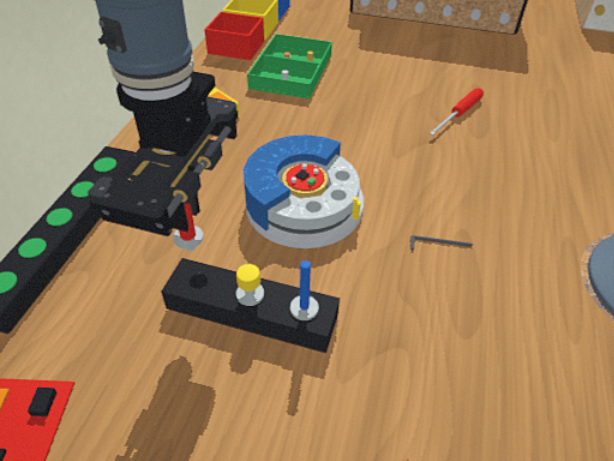

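The bar is held upright at (187,225), clear of the rack, whose hole at (199,281) is empty. Moving over the first hole.

Call:
play_rows([
  [0,0.7,-1.3,0,-0.026],
  [0,0.7,-1.3,0,-0.026],
  [0,0.75,-1.25,0,-0.026],
  [0,0.8,-1.25,0,-0.026],
  [0,0.8,-1.2,0,-0.026],
  [0,0.85,-1.2,0,-0.026],
  [0,0.85,-1.15,0,-0.026],
  [0,0.9,-1.15,0,-0.026],
  [0,0.95,-1.1,0,-0.026],
  [0,0.95,-1.1,0,-0.026],
])

```text
t: 5.25
eef_pos: [0.5674, 0.0744, 0.1525]
eef_rot: [-0.001, -0.117, 0.993, -0.0]
wrist_force: [0.8, 0.3, -0.8]
width: 0.0193
```

Call:
play_rows([
  [0,1.0,-1.05,0,-0.026],
  [0,1.0,-1.05,0,-0.026],
  [0,1.05,-1.0,0,-0.026],
  [0,1.05,-1.0,0,-0.026],
  [0,1.1,-0.95,0,-0.026],
  [0,1.1,-0.95,0,-0.026],
  [0,1.1,-0.9,0,-0.026],
  [0,1.1,-0.8,0,-0.026],
  [0,0.8,-0.6,0,-0.026],
  [0,0,0,0,-0.02],
])

```text
t: 6.08
eef_pos: [0.5058, -0.0363, 0.1526]
eef_rot: [-0.001, -0.24, 0.971, -0.0]
wrist_force: [0.9, -0.6, -0.9]
width: 0.0192
```

Call:
play_rows([
  [0,0,0,0,0],
  [0,0,0,0,0],
  [0,0,0,0,0],
])

```text
t: 6.33
eef_pos: [0.5078, -0.0329, 0.153]
eef_rot: [0.0, -0.242, 0.97, 0.0]
wrist_force: [0.4, 0.1, -1.7]
width: 0.0194
```

Run:
```python
from m import *
from plan import plan
plan([.4978,-.0507,.088],118,1,0)
d=shot("side"); P=cloud(d);m=masks(d)
# bar flange: grey points near expected
z=P[...,2]; o=ctrl.get_obs(); print(np.round(o["joint_pos"],2))
q=P[m["grey"]&(z>.10)&(z<.135)&(np.hypot(P[...,0]-.5,P[...,1]+.05)<.05)]
print(len(q)); 
if len(q)>20: print(circ(cv2.convexHull(q[:,:2].astype(np.float32))[:,0],.018)[:2],np.percentile(q[:,2],[5,50,95]))
d=shot("wrist"); save(d,"pics/w3.png")
```

```text
t 6.33 p [ 0.5078 -0.0329  0.153 ] h 118.0 F [ 0.4  0.1 -1.7] w 0.0194 j7 2.02
[0, 1.71, -1.1, 6.5, -0.001]
[ 0.04  0.28 -0.06  2.    0.02  0.87  2.02]
158
[ 0.50756773 -0.03185173] [0.10509107 0.12353353 0.1251894 ]
```

View pics/w3.png

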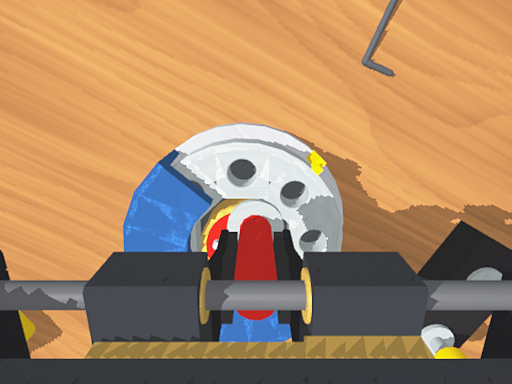

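The wrist view shows the target hole at (242,170) and the others at (293,193) and (311,238); the bar is 2 cm short of the target. Checking the hole positions from here.

Run:
```python
from m import *
from plan import plan
d=shot("wrist"); V=d["img"].max(2)
for (u,v) in((242,170),(293,193),(311,238)):
    b=np.zeros(V.shape,np.uint8); b[v-18:v+19,u-22:u+23]=V[v-18:v+19,u-22:u+23]<150
    k,l,s,c=cv2.connectedComponentsWithStats(b); j=1+s[1:,4].argmax()
    print(s[j],plane(d,s[j,0]+s[j,2]/2-.5,s[j,1]+s[j,3]/2-.5,.055).round(4))
m=masks(d); m["yel"][250:]=0; m["yel"][:,:300]=0; v,u=np.nonzero(m["yel"]); print("ptr",plane(d,u.mean(),v.mean(),.055).round(4))
```

```text
[228 159  28  27 549] [ 0.4984 -0.0514  0.055 ]
[280 181  25  26 431] [ 0.4951 -0.0057  0.055 ]
[300 229  34  28 476] [0.5243 0.0358 0.055 ]
ptr [ 0.4627 -0.0021  0.055 ]
```

Call:
play_rows([
  [0,0.6,-0.4,0,0],
  [0,0.6,-0.4,0,0],
  [0,0.5,-0.3,0,0],
  [0,0,0,0,0],
  [0,0,0,0,0],
  [0,0,0,0,0],
])

```text
t: 6.98
eef_pos: [0.4976, -0.0516, 0.1531]
eef_rot: [0.0, -0.241, 0.971, 0.0]
wrist_force: [0.1, 0.0, -1.3]
width: 0.0195
```

```bash
python3 -c "
from plan import *
plan([.4978,-.0507,.088],118,1,0)"
```

```text
t 6.98 p [ 0.4976 -0.0516  0.1531] h 117.9 F [ 0.1  0.  -1.3] w 0.0195 j7 2.06
[0, -0.06, 0.07, 6.51, -0.002]
```

Call:
play_rows([
  [0,0,0,1,0],
  [0,0,0,1.5,0],
  [0,0,0,1.5,0],
  [0,0,0,1,0],
  [0,0,0,0.6,0],
  [0,0,0,0.4,0],
  [0,0,0,0.3,0],
  [0,0,0,0.15,0],
  [0,0,0,0,0],
  [0,0,0,0,0],
])

```text
t: 7.82
eef_pos: [0.4979, -0.0516, 0.0889]
eef_rot: [0.0, -0.241, 0.97, -0.0]
wrist_force: [-0.1, 0.7, -1.2]
width: 0.0195
```

```bash
python3 -c "
from plan import *
plan([.4978,-.0507,.088],118,1,0)"
```

```text
t 7.82 p [ 0.4979 -0.0516  0.0889] h 117.9 F [-0.1  0.7 -1.2] w 0.0195 j7 2.05
[0, -0.03, 0.08, 0.09, -0.002]
```

Call:
play_rows([
  [0,-0.015,0.43,0,0.07],
  [0,-0.015,0.43,0,0.07],
  [0,-0.015,0.43,0,0.07],
  [0,-0.015,0.43,0,0.07],
  [0,-0.015,0.43,0,0.07],
  [0,-0.015,0.43,0,0.07],
  [0,-0.015,0.43,0,0.07],
  [0,-0.015,0.43,0,0.07],
  [0,-0.015,0.43,0,0.07],
  [0,-0.015,0.43,0,0.07],
])

```text
t: 8.65
eef_pos: [0.4913, -0.0108, 0.089]
eef_rot: [-0.0, 0.108, 0.994, -0.001]
wrist_force: [-2.5, -3.4, -0.5]
width: 0.019
```

```bash
cat > st.py <<'E'
from plan import *
def st():
    o=ctrl.get_obs(); p=o["eef_pos"]; M=q2R(o["eef_rot"]); r=p[:2]-np.array([.553,-.0215])
    print("t",round(float(o["t"]),2),"phi",np.degrees(np.arctan2(r[1],r[0])).round(1),"r",np.hypot(*r).round(4),"z",p[2].round(4),"h",np.degrees(np.arctan2(M[1,1],M[0,1])).round(1),"Ftool",np.round(M.T@o["wrist_force"],1),"T",np.round(o["ft_torque"],2),"w",round(float(o["width"]),4),"j",np.round(o["joint_pos"],2))
E
python3 -c "
from st import *
st()"
```

```text
t 8.65 phi 170.1 r 0.0626 z 0.089 h 77.6 Ftool [ 1.7 -3.9  0.5] T [-0.62  0.31 -0.02] w 0.019 j [-0.15  0.34  0.1   2.1  -0.05  0.7   1.34]
```

Call:
play_rows([
  [0,-0.015,0.43,0,0.07],
  [0,-0.015,0.43,0,0.07],
  [0,-0.015,0.43,0,0.07],
  [0,-0.015,0.43,0,0.07],
  [0,-0.015,0.43,0,0.07],
  [0,-0.015,0.43,0,0.07],
  [0,-0.015,0.43,0,0.07],
  [0,-0.015,0.43,0,0.07],
  [0,-0.015,0.43,0,0.07],
  [0,-0.015,0.43,0,0.07],
])

```text
t: 9.48
eef_pos: [0.5129, 0.0256, 0.0886]
eef_rot: [-0.001, 0.442, 0.897, -0.001]
wrist_force: [-2.2, -1.2, -1.3]
width: 0.0193
```

```bash
python3 -c "
from st import *
st()"
```

```text
t 9.48 phi 130.4 r 0.0618 z 0.0886 h 37.5 Ftool [ 0.4 -2.5  1.3] T [-0.32  0.61  0.01] w 0.0193 j [-0.34  0.38  0.25  2.05 -0.14  0.73  0.66]
```

Call:
play_rows([
  [0,-0.015,0.43,0,0.07],
  [0,-0.015,0.43,0,0.07],
  [0,-0.015,0.43,0,0.07],
  [0,-0.015,0.43,0,0.07],
  [0,-0.015,0.43,0,0.07],
  [0,-0.015,0.43,0,0.07],
  [0,-0.015,0.43,0,0.07],
  [0,-0.015,0.43,0,0.07],
  [0,0,0,0,0],
  [0,0,0,0,0],
])

```text
t: 10.32
eef_pos: [0.5457, 0.039, 0.0886]
eef_rot: [-0.0, 0.671, 0.742, 0.0]
wrist_force: [-0.7, 0.9, -0.9]
width: 0.019
```

```bash
python3 -c "
from st import *
st()
d=shot('scene'); save(d,'pics/s4.png',1.2); np.save('s4.npy',d,allow_pickle=True)
d=shot('side'); np.save('d4.npy',d,allow_pickle=True)
d=shot('wrist'); np.save('w4.npy',d,allow_pickle=True)
"
```

```text
t 10.32 phi 96.9 r 0.061 z 0.0886 h 5.8 Ftool [ 0.9 -0.6  0.9] T [0.23 0.34 0.  ] w 0.019 j [-0.45  0.44  0.39  1.99 -0.24  0.76  0.18]
```

View pics/s4.png

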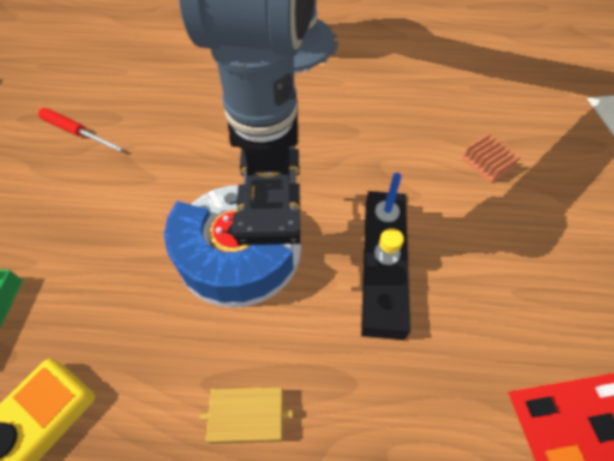

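The bar is close to the guard's edge and the ring has turned. Lifting it out, then locating the holes again.

Call:
play_rows([
  [0,0,-0.1,-0.3,0],
  [0,0,-0.1,-0.5,0],
  [0,0,0,-1,0],
  [0,0,0,-1.5,0],
  [0,0,0,-1.5,0],
  [0,0,0,-1.2,0],
  [0,0,0,-0.5,0],
  [0,0,0,0,0],
  [0,0,0,0,0],
])

```text
t: 11.22
eef_pos: [0.5439, 0.0381, 0.1539]
eef_rot: [0.0, 0.672, 0.741, 0.0]
wrist_force: [0.1, -0.6, -1.4]
width: 0.0193
```

Run:
```python
from m import *
from st import *
st()
for n in("side","wrist"):
    d=shot(n); np.save(n+"5.npy",d,allow_pickle=True)
    c=proj(d,[.52,-.02,.055]); x,y=[int(np.clip(k,100,M-100)) for k,M in zip(c,(512,384))]
    save(d,f"pics/{n}5.png"); print(n,c)
a=cv2.imread("pics/side5.png"); b=cv2.imread("pics/wrist5.png")
cv2.imwrite("pics/c5.png",cv2.resize(np.hstack([a[60:260,160:360],b[90:290,120:420]]),None,fx=1.6,fy=1.6))
```

```text
t 11.22 phi 98.7 r 0.0603 z 0.1539 h 5.6 Ftool [-0.6 -0.   1.4] T [-0.05 -0.    0.05] w 0.0193 j [-0.49  0.35  0.42  1.94 -0.18  0.89  0.13]
side [269.78733989 153.5045245 ]
wrist [221.46342903 251.61773342]
```

View pics/c5.png

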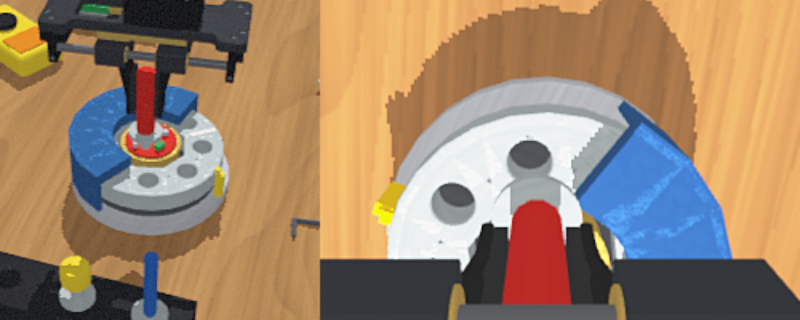

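The side crop shows three holes near full-frame (286,152), (277,167) and (253,172). The wrist crop shows two, near (251,190) and (204,217).

Run:
```python
from m import *
C=np.array([.553,-.0215])
for n,L,w in(("wrist",((251,190),(204,217)),20),("side",((286,152),(277,167),(253,172)),9)):
    d=np.load(n+"5.npy",allow_pickle=True).item(); V=d["img"].max(2)
    for u,v in L:
        b=np.zeros(V.shape,np.uint8); b[v-w:v+w+1,u-w:u+w+1]=V[v-w:v+w+1,u-w:u+w+1]<(150 if n=="wrist" else 140)
        k,l,s,c=cv2.connectedComponentsWithStats(b); j=1+s[1:,4].argmax()
        p=plane(d,s[j,0]+s[j,2]/2-.5,s[j,1]+s[j,3]/2-.5,.055)[:2]; r=p-C
        print(n,s[j],p.round(4),np.hypot(*r).round(4),np.degrees(np.arctan2(r[1],r[0])).round(1)%360)
from plan import plan
```

```text
wrist [237 178  27  22 399] [0.5397 0.0408] 0.0637 102.0
wrist [190 204  27  23 335] [0.502  0.0133] 0.0617 145.7
side [281 148  11   8  67] [ 0.4916 -0.0345] 0.0627 191.9
side [271 163  12   8  80] [0.4994 0.0117] 0.0631 148.2
side [247 168  12   9  79] [0.5379 0.0384] 0.0618 104.2
```

Run:
```python
from plan import *
import plan as pl
# force the +96 deg branch: plan with two halves printed via intermediate
o=ctrl.get_obs(); p=np.array(o["eef_pos"]); n=20; h0=np.radians(5.6); dth=-np.radians(96.4)/n
s=(np.array([.492,-.0344,.154])-p)/n; print(dth)
for i in range(n):
    a=h0-dth*i; y=np.array([np.cos(a),np.sin(a),0]); x=np.cross(y,[0,0,-1.]); print(i,round(100*s@x,2),round(100*s@y,2))
```

```text
-0.0841248699461267
0 -0.34 -0.29
1 -0.31 -0.32
2 -0.28 -0.34
3 -0.25 -0.37
4 -0.22 -0.39
5 -0.19 -0.4
6 -0.15 -0.42
7 -0.12 -0.43
8 -0.08 -0.44
9 -0.04 -0.44
10 -0.01 -0.44
11 0.03 -0.44
12 0.07 -0.44
13 0.1 -0.43
14 0.14 -0.42
15 0.17 -0.41
16 0.21 -0.39
17 0.24 -0.37
18 0.27 -0.35
19 0.3 -0.33
```

Call:
play_rows([
  [0,-0.34,-0.29,0,-0.084],
  [0,-0.31,-0.32,0,-0.084],
  [0,-0.28,-0.34,0,-0.084],
  [0,-0.25,-0.37,0,-0.084],
  [0,-0.22,-0.39,0,-0.084],
  [0,-0.19,-0.4,0,-0.084],
  [0,-0.15,-0.42,0,-0.084],
  [0,-0.12,-0.43,0,-0.084],
  [0,-0.08,-0.44,0,-0.084],
  [0,-0.04,-0.44,0,-0.084],
])

```text
t: 12.15
eef_pos: [0.5173, 0.0017, 0.1526]
eef_rot: [-0.001, 0.309, 0.951, -0.0]
wrist_force: [0.1, -0.2, -1.8]
width: 0.019
```

Call:
play_rows([
  [0,0,-0.44,0,-0.084],
  [0,0.03,-0.44,0,-0.084],
  [0,0.07,-0.44,0,-0.084],
  [0,0.1,-0.43,0,-0.084],
  [0,0.14,-0.42,0,-0.084],
  [0,0.17,-0.41,0,-0.084],
  [0,0.21,-0.39,0,-0.084],
  [0,0.24,-0.37,0,-0.084],
  [0,0.27,-0.35,0,-0.084],
  [0,0.3,-0.33,0,-0.084],
])

```text
t: 12.98
eef_pos: [0.4916, -0.0344, 0.1527]
eef_rot: [-0.001, -0.105, 0.994, 0.0]
wrist_force: [0.4, -0.1, -2.1]
width: 0.0194
```

Call:
play_rows([
  [0,0,0,0,0],
  [0,0,0,0,0],
  [0,0,0,0,0],
])

```text
t: 13.23
eef_pos: [0.4923, -0.034, 0.1531]
eef_rot: [-0.0, -0.103, 0.995, 0.0]
wrist_force: [0.0, 0.1, -1.3]
width: 0.0192
```

```bash
python3 -c "
from st import *
st(); plan([.492,-.0344,.088],102,1,0)"
```

```text
t 13.23 phi -168.4 r 0.062 z 0.1531 h 101.8 Ftool [-0.1  0.1  1.3] T [0.05 0.09 0.01] w 0.0192 j [-0.12  0.25  0.12  2.04 -0.04  0.85  1.8 ]
t 13.23 p [ 0.4923 -0.034   0.1531] h 101.8 F [ 0.   0.1 -1.3] w 0.0192 j7 1.8
[0, 0.04, -0.03, 6.51, -0.004]
```

Dead on. Lowering, then turning by about 40°.

Call:
play_rows([
  [0,0,0,1,0],
  [0,0,0,1.5,0],
  [0,0,0,1.5,0],
  [0,0,0,1,0],
  [0,0,0,0.6,0],
  [0,0,0,0.4,0],
  [0,0,0,0.3,0],
  [0,0,0,0.15,0],
  [0,0,0,0,0],
  [0,0,0,0,0],
])

```text
t: 14.07
eef_pos: [0.4927, -0.0342, 0.0894]
eef_rot: [0.0, -0.103, 0.995, -0.0]
wrist_force: [0.8, 0.9, -1.7]
width: 0.0189
```

```bash
python3 -c "
from st import *
st()"
```

```text
t 14.07 phi -168.1 r 0.0616 z 0.0894 h 101.9 Ftool [-0.9  0.7  1.7] T [ 0.03 -0.02  0.  ] w 0.0189 j [-0.11  0.35  0.11  2.09 -0.06  0.7   1.82]
```

Call:
play_rows([
  [0,-0.015,0.43,0,0.07],
  [0,-0.015,0.43,0,0.07],
  [0,-0.015,0.43,0,0.07],
  [0,-0.015,0.43,0,0.07],
  [0,-0.015,0.43,0,0.07],
  [0,-0.015,0.43,0,0.07],
  [0,-0.015,0.43,0,0.07],
  [0,-0.015,0.43,0,0.07],
  [0,-0.015,0.43,0,0.07],
  [0,-0.015,0.43,0,0.07],
])

```text
t: 14.9
eef_pos: [0.4982, 0.0067, 0.0895]
eef_rot: [0.0, 0.246, 0.969, -0.0]
wrist_force: [-1.1, -2.5, -0.2]
width: 0.0193
```

Call:
play_rows([
  [0,-0.01,0.3,0,0.05],
  [0,-0.01,0.3,0,0.05],
  [0,0,0,0,0],
])

```text
t: 15.15
eef_pos: [0.5018, 0.0127, 0.0895]
eef_rot: [0.0, 0.292, 0.956, -0.0]
wrist_force: [-0.7, -0.0, -0.6]
width: 0.0191
```

```bash
python3 -c "
from st import *
st()"
```

```text
t 15.15 phi 146.2 r 0.0616 z 0.0895 h 56.0 Ftool [ 0.5 -0.4  0.6] T [-0.24  0.11 -0.01] w 0.0191 j [-0.35  0.37  0.29  2.08 -0.16  0.71  1.02]
```

Call:
play_rows([
  [0,-0.01,0.25,0,0.04],
  [0,-0.01,0.25,0,0.04],
  [0,0,0.2,0,0.03],
  [0,0,0,0,0],
  [0,0,0,0,0],
])

```text
t: 15.57
eef_pos: [0.5058, 0.018, 0.0892]
eef_rot: [0.0, 0.344, 0.939, 0.0]
wrist_force: [0.1, -1.1, -0.0]
width: 0.0191
```

Call:
play_rows([
  [0,0,0.15,0,0.025],
  [0,0,0.1,0,0.015],
  [0,0,0,0,0],
  [0,0,0,0,0],
])

```text
t: 15.9
eef_pos: [0.5075, 0.0201, 0.0891]
eef_rot: [0.0, 0.363, 0.932, 0.0]
wrist_force: [-0.7, -1.8, 0.1]
width: 0.0191
```

Run:
```python
from st import *
st()
a=shot("side"); b=shot("wrist"); np.save("side6.npy",a,allow_pickle=True); np.save("wrist6.npy",b,allow_pickle=True)
cv2.imwrite("pics/c6.png",cv2.resize(np.hstack([a["img"][60:260,160:360],b["img"][90:290,120:420]])[:,:,::-1],None,fx=1.6,fy=1.6))
```

```text
t 15.9 phi 137.6 r 0.0616 z 0.0891 h 47.5 Ftool [-0.7 -1.8 -0.1] T [-0.49  0.18 -0.05] w 0.0191 j [-0.38  0.38  0.32  2.07 -0.18  0.72  0.88]
```

View pics/c6.png

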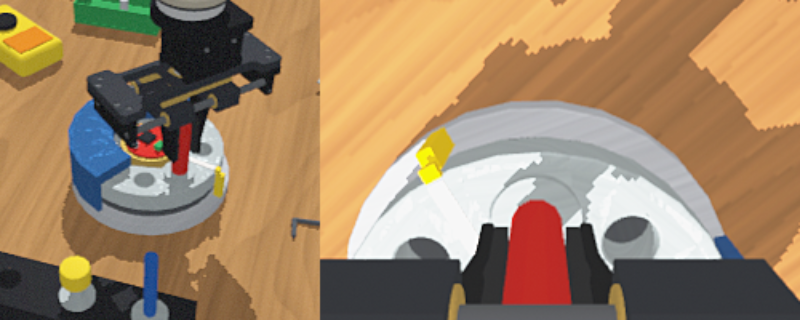

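The white line runs up to (437,185) in the wrist crop, almost at the yellow pointer at (430,170). Pushing on in small steps to the stop.

Call:
play_rows([
  [0,0,0.12,0,0.02],
  [0,0,0,0,0],
  [0,0,0,0,0],
])

```text
t: 16.25
eef_pos: [0.5082, 0.0209, 0.089]
eef_rot: [-0.0, 0.372, 0.928, -0.0]
wrist_force: [-1.8, -2.0, 0.3]
width: 0.0196
```

Call:
play_rows([
  [0,0,0.12,0,0.02],
  [0,0,0,0,0],
  [0,0,0,0,0],
])

```text
t: 16.5
eef_pos: [0.5083, 0.0211, 0.0889]
eef_rot: [-0.001, 0.382, 0.924, -0.001]
wrist_force: [-3.3, -4.4, 1.6]
width: 0.019
```

```bash
python3 -c "
from st import *
st()"
```

```text
t 16.5 phi 136.4 r 0.0618 z 0.0889 h 45.1 Ftool [-0.8 -5.4 -1.6] T [-1.22  0.84 -0.03] w 0.019 j [-0.39  0.38  0.33  2.07 -0.18  0.72  0.84]
```

Call:
play_rows([
  [0,0,0.15,0,0],
  [0,0,0.1,0,0],
  [0,0,0,0,0],
  [0,0,0,0,0],
])

```text
t: 16.83
eef_pos: [0.5085, 0.0213, 0.0886]
eef_rot: [-0.002, 0.382, 0.924, -0.002]
wrist_force: [-4.1, -7.2, 3.9]
width: 0.0189
```

```bash
python3 -c "
from st import *
st()"
```

```text
t 16.83 phi 136.1 r 0.0617 z 0.0886 h 45.1 Ftool [-2.2 -8.1 -3.8] T [-1.97  1.51  0.01] w 0.0189 j [-0.4   0.38  0.34  2.07 -0.18  0.73  0.84]
```

Call:
play_rows([
  [0,0,-0.3,0,0],
  [0,0,-0.3,0,0],
  [0,0,-0.1,0,0],
  [0,0,0,0.08,0],
  [0,0,0,0.08,0],
  [0,0,0,0,0],
  [0,0,0,0,0],
])

```text
t: 17.42
eef_pos: [0.5066, 0.0194, 0.088]
eef_rot: [0.0, 0.381, 0.924, 0.001]
wrist_force: [-1.2, 0.2, 4.7]
width: 0.0192
```

```bash
python3 -c "
from st import *
st()"
```

```text
t 17.42 phi 138.6 r 0.0619 z 0.088 h 45.2 Ftool [ 1.  -0.7 -4.7] T [ 0.23  0.31 -0.02] w 0.0192 j [-0.39  0.38  0.33  2.07 -0.19  0.72  0.85]
```

Call:
play_rows([
  [40,0,0,0,0],
  [60,0,0,0,0],
  [80,0,0,0,0],
  [80,0,0,0,0],
  [80,0,0,0,0],
  [80,0,0,0,0],
  [80,0,0,0,0],
])

```text
t: 18.0
eef_pos: [0.5058, 0.0187, 0.0873]
eef_rot: [-0.0, 0.382, 0.924, -0.0]
wrist_force: [0.0, -0.2, -0.0]
width: 0.0578
```

Call:
play_rows([
  [80,0,0,-0.5,0],
  [80,0,0,-1,0],
  [80,0,0,-2,0],
  [80,0,0,-2,0],
  [80,0,0,-2,0],
  [80,0,0,-2,0],
  [80,0,0,-2,0],
  [80,0,0,-1.5,0],
  [80,0,0,0,0],
])

```text
t: 18.75
eef_pos: [0.5081, 0.0186, 0.2215]
eef_rot: [0.003, 0.382, 0.924, 0.002]
wrist_force: [0.3, -0.5, 0.1]
width: 0.0692
```

Run:
```python
from st import *
st()
a=shot("side"); b=shot("wrist"); np.save("side7.npy",a,allow_pickle=True); np.save("wrist7.npy",b,allow_pickle=True)
cv2.imwrite("pics/c7.png",cv2.resize(np.hstack([a["img"][60:260,160:360],b["img"][90:290,120:420]])[:,:,::-1],None,fx=1.6,fy=1.6))
```

```text
t 18.75 phi 138.2 r 0.0602 z 0.2215 h 45.1 Ftool [-0.6 -0.1 -0.1] T [-0.01 -0.04  0.01] w 0.0692 j [-0.45  0.19  0.38  1.95 -0.09  1.01  0.76]
```

View pics/c7.png

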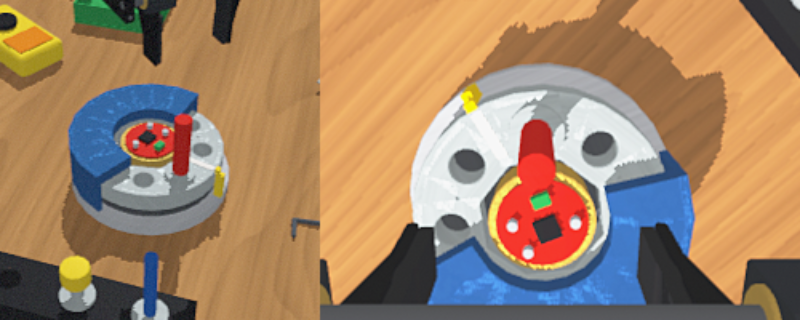

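The bar stands free and the white line ends at the pointer, crop (473,105). Checking numerically, including the bar's height and tilt.

Run:
```python
from m import *
C=np.array([.553,-.0215])
d=np.load("wrist7.npy",allow_pickle=True).item(); V=d["img"].max(2); m=masks(d); P=cloud(d)
ang=lambda p:np.degrees(np.arctan2(p[1]-C[1],p[0]-C[0])).round(1)%360
# centre from the red board disc/guard: ring outer hull
for u,v in((212,193),(294,182)):
    w=18; b=np.zeros(V.shape,np.uint8); b[v-w:v+w+1,u-w:u+w+1]=V[v-w:v+w+1,u-w:u+w+1]<150
    k,l,s,c=cv2.connectedComponentsWithStats(b); j=1+s[1:,4].argmax()
    p=plane(d,s[j,0]+s[j,2]/2-.5,s[j,1]+s[j,3]/2-.5,.055); print("hole",s[j],p.round(4),np.hypot(*(p[:2]-C)).round(4),ang(p))
y=m["yel"].copy(); y[:140]=0;y[165:]=0;y[:,:195]=0;y[:,230:]=0; v,u=np.nonzero(y); q=P[y]; print("ptr",len(u),q.mean(0).round(4),ang(q.mean(0)))
hi=d["img"].min(2); 
for r in (.076,.080,.084):
    best=[]
    for a in np.arange(145,185,.5):
        p=[C[0]+r*np.cos(np.radians(a)),C[1]+r*np.sin(np.radians(a)),.055]; uu=proj(d,p); best.append((cv2.getRectSubPix(hi,(1,1),tuple(map(float,uu)))[0,0],a))
    x=np.array(best,float); top=x[x[:,0]>=x[:,0].max()-6]; print("line r",r,x[:,0].max(),np.median(x[:,0]),top[:,1].min(),top[:,1].max())
for n in("side",):
    e=np.load("side7.npy",allow_pickle=True).item(); Q=cloud(e); k=masks(e)["red"]&(Q[...,2]>.075)&(np.hypot(Q[...,0]-.507,Q[...,1]-.019)<.03); g=Q[k]
    for lo in(.08,.095,.11,.125): h=g[(g[:,2]>=lo)&(g[:,2]<lo+.015)]; print(lo,len(h),h.mean(0).round(4) if len(h) else "")
    print("top",np.percentile(g[:,2],98))
```

```text
hole [201 183  22  21 366] [ 0.4923 -0.0295  0.055 ] 0.0612 187.5
hole [284 172  21  22 366] [0.545  0.0394 0.055 ] 0.0615 97.5
ptr 140 [0.4639 0.0048 0.0532] 163.6
line r 0.076 248.0 230.0 163.0 172.5
line r 0.08 248.0 233.0 163.0 168.0
line r 0.084 247.0 235.0 153.5 176.0
0.08 60 [0.505  0.0264 0.0875]
0.095 70 [0.5054 0.0258 0.1028]
0.11 68 [0.5053 0.0261 0.1173]
0.125 103 [0.5056 0.0223 0.1317]
top 0.13477561176389985
```

Run:
```python
from h import *
d=np.load("wrist7.npy",allow_pickle=True).item()
cv2.imwrite("pics/z7.png",cv2.resize(d["img"][135:205,190:270,::-1],None,fx=8,fy=8,interpolation=cv2.INTER_CUBIC))
```

```text
(no output)
```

View pics/z7.png

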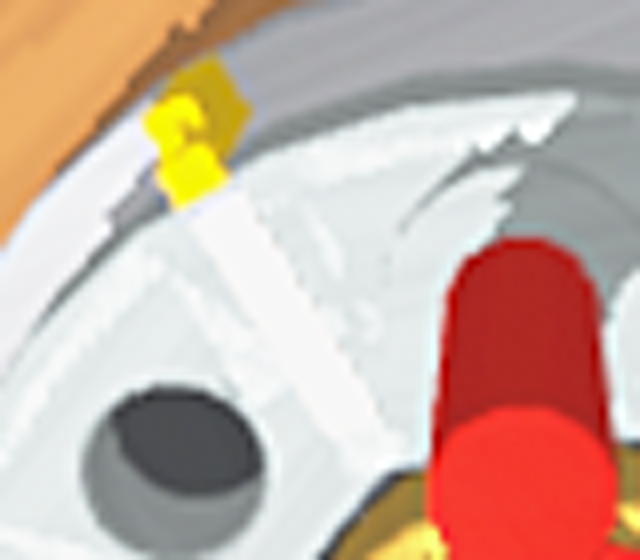

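Run:
```python
from h import *
C=np.array([.553,-.0215])
d=np.load("wrist7.npy",allow_pickle=True).item(); P=cloud(d)
for nm,x,y,z in(("lineend",225,207,.055),("linemid",297,320,.055),("linein",365,430,.055),("tipL",170,205,.058),("tipR",228,182,.058),("tip",198,185,.058),("ptrtop",178,120,.058)):
    u,v=190+x/8-.5,135+y/8-.5; p=plane(d,u,v,z); r=p[:2]-C
    print(nm,p.round(4),"r",np.hypot(*r).round(4),"ang",np.degrees(np.arctan2(r[1],r[0])).round(1),"depth z",P[int(round(v)),int(round(u))].round(4))
e=np.load("scene0.npy",allow_pickle=True).item()
```

```text
lineend [0.473  0.0005 0.055 ] r 0.0829 ang 164.6 depth z [0.473  0.0011 0.0554]
linemid [ 0.4897 -0.0038  0.055 ] r 0.0657 ang 164.4 depth z [ 0.4894 -0.0029  0.0561]
linein [ 0.5062 -0.0083  0.055 ] r 0.0487 ang 164.2 depth z [ 0.5062 -0.0086  0.0533]
tipL [ 0.4677 -0.0035  0.058 ] r 0.0872 ang 168.1 depth z [ 0.4681 -0.0044  0.0533]
tipR [0.4709 0.0038 0.058 ] r 0.0859 ang 162.9 depth z [0.4707 0.004  0.0579]
tip [0.4685 0.0009 0.058 ] r 0.0874 ang 165.2 depth z [4.686e-01 3.000e-04 5.750e-02]
ptrtop [0.4611 0.0051 0.058 ] r 0.0957 ang 163.8 depth z [0.4619 0.0033 0.0508]
```

The line measures 164.4° and the pointer 163.5–165.5°. The bar top is at 0.135 m, so it is seated, and it stands upright. Handing in.

```bash
python3 -c "
from rig import ctrl
print(ctrl.close_job())"
```

```text
the job is handed in; nothing more can be done
None
```

The ring nut is turned clockwise to its stop, and the red bar is left standing, let go, in the last hole it used. I handed the job in at about 19 s of the 51 s allowed.

- **Turning:** The first stroke was about 110° and ended a few degrees short of the blue guard, not touching it. I then lifted the bar out, put it two holes further back and turned the ring the rest of the way.
- **At the stop:** The ring stopped moving while the side push rose to about 8 N, above the 2–4 N it takes to turn it. I backed off, seated the bar and released it.
- **Mark and pointer:** The white mark measured 164.4° in the world frame and the yellow pointer 163.5–165.5°, so they line up within about 1°. A cruder estimate from the hole positions put the mark 1.4° off the pointer. I put that down to measuring error, because the ring had stalled at its stop.
- **Bar:** Its top was at 0.135 m, the height expected when fully seated, and it stood upright.
- **Robot:** The open gripper was well above the bar, with about zero force at the wrist.

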